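# Blot the hand stamp and hang it on its rack

## Task

The hand stamp with the black knob and red taper lies on its side. Stand it upright, rubber face down, in the middle of the grey blotter pad and let go of it; then take it again by its knob and hang it on the blue rack: bring its neck sideways into the open side of the hook and lower it until the red taper sits fully home in the cup. Leave the mug, the tape dispenser and the blue-lidded jar that stand behind the work where they are.

Things in the scene. Friction and masses are not known exactly. Their poses are not given: they have to be found in the camera images.
- stamp: Hand stamp, rigid, 132 mm long, about 0.18 kg, block end heaviest; origin on its axis at half length. Its x axis runs from rubber face to knob (x up = upright). Along x in mm: 56 x 56 block -66 (face) to -50; brass collar 28 across to -46; steel neck 16 across to +4; red taper to +25; red flange to +29; black knob to +66. Starts lying, axis level 28 mm above the desk, knob roughly to the right (-y).
- stamp_knob (a point): where to hold the black knob (round, 26 mm across, 37 mm long): on the stamp's axis, 50 mm from the stamp's origin towards the knob's end, 16 mm short of that end and 21 mm above the flange (56 mm across); axes as the stamp's
- stamp_taper (a point): on the stamp's axis at the small lower end of the red taper, 4 mm from the stamp's origin towards the knob, 70 mm above the rubber face and 46 mm below point stamp_knob. The taper grows from 18 mm across here to 56 mm across 21 mm higher; axes as the stamp's
- blotter_top (a point): centre of the upper face of the fixed grey blotter pad with black rim, 130 x 130 mm, 8 mm high; axes along its edges, z up
- rack_seat (a point): point of the fixed blue wire rack where the taper's small end lies when the stamp hangs fully home: on the cup's axis, 130 mm above the desk, z up. The cup is two stacked C-shaped rings of 7 mm bar, 4 to 18 mm above this point, 61 mm across outside, the highest part of the rack. An arm 12 mm thick goes from it to +x, to a post 80 mm off; a foot 10 mm high lies below.
- rack_throat (a point): middle of the gap in the cup through which the neck enters, 30 mm from point rack_seat in the rack's +y direction, 10 mm above it; axes as rack_seat's, +y pointing out of the gap. The gap is 26 mm wide and as high as the cup; the neck goes in along -y, with the taper's small end more than 18 mm above the height of rack_seat until it is on the cup's axis, and then down.
- mug: white mug, bystander, 92 x 127 x 95 mm, origin at the centre of its underside
- tape_holder: green tape dispenser, bystander, 110 x 28 x 60 mm, origin at the centre of its underside
- jar: jar with a blue lid, bystander, 61 mm across, 72 mm high, origin at the centre of its underside

How it is judged:
On the way:
1. the stamp stands upright, face down, in the middle of the blotter (within 35 mm), let go (angle between stamp's own x axis and vertical below 0.1 rad and horizontal distance between stamp_taper and blotter_top below 0.035 m and z of stamp_taper in the frame of blotter_top between 0.065 and 0.075 m and contact force between the fingers and stamp below 0.1 N and linear speed of stamp below 0.03 m/s), for 0.3 s.
At the end, for the whole second after the job is handed in: The stamp hangs at rest in the cup of the rack, knob up and within 0.15 rad of upright, with the small end of its taper within 5 mm of the seat point (distance between stamp_taper and rack_seat below 0.005 m and angle between stamp's own x axis and vertical below 0.15 rad and linear speed of stamp below 0.03 m/s and angular speed of stamp below 0.4 rad/s); the robot touches nothing.
It fails at once if the mug is shifted by more than 30 mm (distance of mug from where it was at the start of the episode above 0.03 m).
It fails at once if the tape dispenser is shifted by more than 30 mm (distance of tape_holder from where it was at the start of the episode above 0.03 m).
It fails at once if the jar is shifted by more than 30 mm (distance of jar from where it was at the start of the episode above 0.03 m).
It also fails if it takes over 58 s, if anything falls off the work surface, if the arm or the gripper's body presses on something with over 40 N, if the wrist force passes 120 N, or if a joint passes its speed limit or range.

## Robot

A 6-joint arm with a two-finger parallel gripper is mounted at the origin on a cart in front of the work surface, level with it; the furniture and walls round the work are solid. World frame = base frame: x ahead of the robot, y to its left, z up, the work surface at z = 0. Lengths are in m, angles in rad, forces in N, time in s.
With the tool pointing down it reaches from about 0.35 to 0.975 m from the base axis. Payload 7.1 kg.
Tool frame: the origin (TCP) lies midway between the tips of the shut fingers; the grasp point (between the pads) lies 19 mm behind it; z points along the fingers, y is the line along which they close (so a half turn about z gives the same grasp; the last joint's range is limited). The gripper opens to 88 mm and grips with 3 to 60 N. Pads are 20 mm wide; open, the fingers measure 115 mm over their backs; the gripper's body (75 mm by 178 mm) begins 61 mm behind the grasp point.
Start: joints at [1.116, 0.423, 1.63, -0, 1.089, -0.019], TCP at [0.264, 0.567, 0.223] pointing down, gripper open.
Joint ranges: [-3, 3], [-0.9, 2.11], [0.09, 2.58], [-1.31, 4.45], [0.11, 2.69], [-2.54, 2.54]. Speed limits (rad/s): [2.39, 2.39, 3.01, 3.14, 3.14, 3.14].

## Interface

Orientations are given as a unit quaternion [w, x, y, z].
In Python, from station import move_pose, movel, movej, command_gripper, wait, inverse_kinematics, read_camera, camera_info, MotionError, job_done, get_time, get_joint_pos, get_qvel, get_effort, get_tcp_pos, get_ee_rot, get_ft_force, get_ft_torque, get_grip_width, get_finger_force gives the robot as it stands. Calls block until the motion is done:
- move_pose(position, orientation): joint-space move of the TCP to a pose.
- movel(position, frame=None, v=0.15, until_force=None): straight line of the TCP; frame=None keeps the orientation; v is the mean speed in m/s. With until_force (N) it stops when the force on the tool has changed by that much, and returns True; else False.
- movej(angles): joint-space move.
- command_gripper(opening): opening from 0.0 (shut) to 1.0 (fully open); the grip force is fixed at half the most; returns when the fingers have stopped.
- wait(seconds).
- inverse_kinematics(position, orientation): joint angles nearest the present ones, or None.
- read_camera(name): name is "side" or "top"; returns the picture (480x640x3 uint8, red, green, blue); there is no depth.
- camera_info(name): a dict with "intrinsics" (3x3 intrinsics, pixels), "T" (4x4, takes a point from camera to world coordinates). Camera axes: x right, y up, looking along -z (the intrinsics and any distortion apply to the point x, -y, -z); pixel columns grow to the right and rows downward; lengths in m; the calibration is good to about 2 mm. A picture is of the moment at which its call begins. camera_info takes no time and is no camera call.
A pose or a line that the arm cannot do raises MotionError and nothing moves.
- job_done(): hands the job in; it is judged then, once.
Readings, each from a call of its own:
- get_time(): time.
- get_joint_pos(): joint angles.
- get_qvel(): joint speeds.
- get_effort(): joint torques, N m.
- get_tcp_pos(): TCP position.
- get_ee_rot(): TCP orientation.
- get_ft_force(): force on the tool from outside, world axes, zero at the start.
- get_ft_torque(): the same for the moment, N m.
- get_grip_width(): opening from 0.0 (shut) to 1.0 (fully open).
- get_finger_force(): force on a finger pad.
Only numpy, scipy, OpenCV 4.12 (cv2) and the standard library are available. Lean on these libraries where they do the work, as an engineer would, in place of code of your own. Each camera call takes 0.05 s, during which the arm holds its last target. There are 200 camera calls.

## Working session

There is one attempt and no reset: what is moved stays moved. The work goes in short steps, each a Python script; the robot and the scene stay as the last script left them, time stands still between calls to the robot, and variables do not carry over. Pictures are saved under pics/ and viewed, at most 10 in all, crops included, and the job is handed in when it is done.

```bash
mkdir -p pics
python3 - <<'E'
from station import *
import cv2
for n in("side","top"):
    cv2.imwrite(f"pics/{n}0.png",read_camera(n)[:,:,::-1]); c=camera_info(n); print(n,{k:(v.tolist() if hasattr(v,'tolist') else v) for k,v in c.items()})
print(get_time(),get_tcp_pos(),get_ee_rot())
E
```

```text
side {'intrinsics': [[597.8626181259542, 0.0, 306.7181651320535], [0.0, 597.8626181259542, 243.05168897120504], [0.0, 0.0, 1.0]], 'T': [[0.9553143329842656, 0.18780982513904312, -0.22825861380475815, 0.281228535870235], [-0.2949175956645611, 0.657718961751785, -0.693130131446894, -0.7356593017103373], [0.019953369696924045, 0.7294746307675107, 0.6837167733091983, 0.9295204241154766], [0.0, 0.0, 0.0, 1.0]]}
top {'intrinsics': [[433.1997911611422, 0.0, 322.80725977747517], [0.0, 433.1997911611422, 238.456386696235], [0.0, 0.0, 1.0]], 'T': [[0.030634996936838122, 0.9759574270256909, -0.21579758477812777, 0.39008363194200013], [-0.9995299409026773, 0.03016751690395874, -0.005460600968734038, 0.07655540568146793], [0.0011807632151679876, 0.215863432654173, 0.9764228511464625, 0.9459869172757208], [0.0, 0.0, 0.0, 1.0]]}
0.1 [0.26357542 0.56615927 0.22197211] [-1.62012408e-04  2.16185419e-01  9.76352083e-01 -6.69956513e-04]
```

View pics/top0.png

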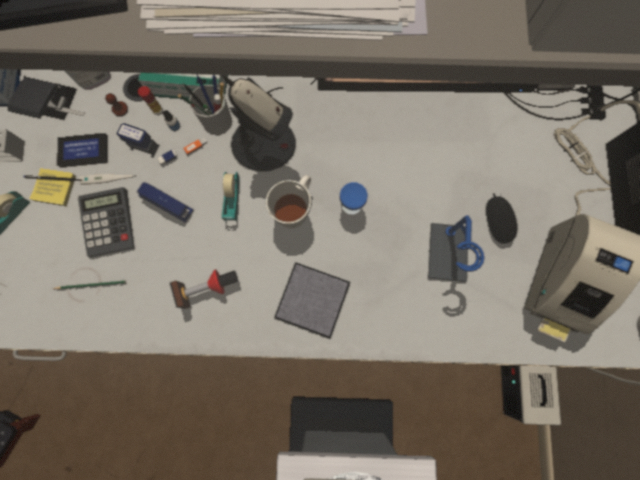

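View pics/side0.png

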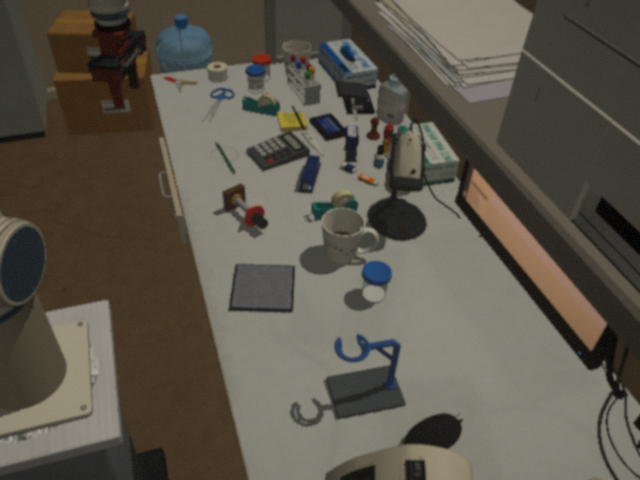

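The top view shows the stamp at about (180,293) to (236,278), the blotter at (313,299), the rack cup at (470,256) and its post near (465,222). Next I'll look at enlarged crops.

Run:
```python
import cv2,numpy as np
t=cv2.imread("pics/top0.png");s=cv2.imread("pics/side0.png")
def crop(im,x,y,w,h,k):
    c=cv2.resize(im[y:y+h,x:x+w],None,fx=k,fy=k,interpolation=cv2.INTER_CUBIC)
    for i in range(0,w,10): cv2.line(c,(i*k,0),(i*k,6 if i%50 else 14),(0,255,255),1)
    for i in range(0,h,10): cv2.line(c,(0,i*k),(6 if i%50 else 14,i*k),(0,255,255),1)
    return c
a=crop(t,160,250,80,60,5);b=crop(t,420,210,80,60,5);c=crop(s,210,170,80,60,5);d=crop(s,320,320,80,60,5)
cv2.imwrite("pics/m1.png",np.vstack([np.hstack([a,b]),np.hstack([c,d])]))
```

```text
(no output)
```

View pics/m1.png

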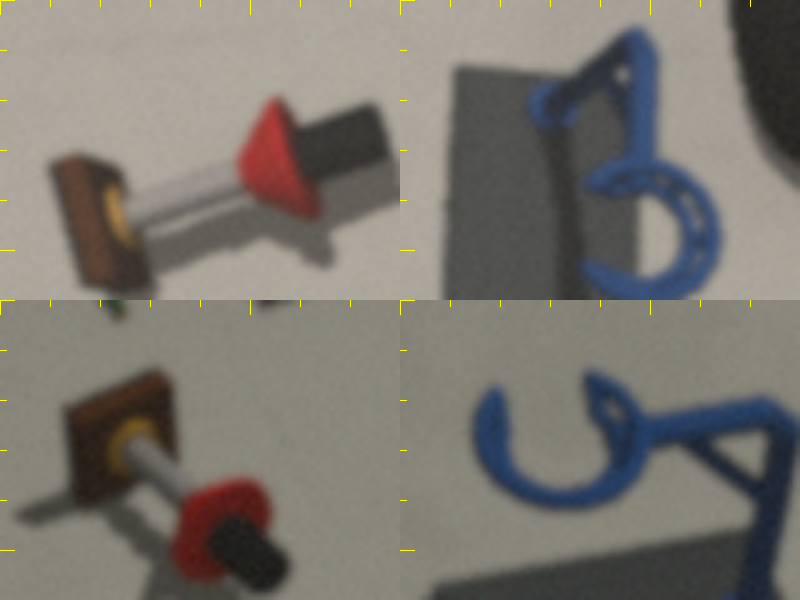

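The crops give the knob end at about (236.6,275.6), flange centre (219.8,281.4) and collar (185.6,292.3) in the top view. The cup's gap faces image left (+y).

```bash
cat > h.py <<'E'
import numpy as np,cv2
from scipy.optimize import minimize
from scipy.spatial.transform import Rotation as R
from station import *
def proj(n,P):
    c=camera_info(n);T=np.array(c["T"]);p=(np.atleast_2d(P)-T[:3,3])@T[:3,:3]
    q=(p*[1,-1,-1])@np.array(c["intrinsics"]).T
    return q[:,:2]/q[:,2:]
def ray(n,uv,z):
    c=camera_info(n);T=np.array(c["T"]);d=np.linalg.inv(c["intrinsics"])@[*uv,1]
    d=T[:3,:3]@(d*[1,-1,-1]);return T[:3,3]+d*(z-T[2,3])/d[2]
def quat(zt,yt):
    zt=np.array(zt,float);yt=np.array(yt,float);zt/=np.linalg.norm(zt);yt/=np.linalg.norm(yt)
    q=R.from_matrix(np.c_[np.cross(yt,zt),yt,zt]).as_quat();return [q[3],*q[:3]]
E
python3 - <<'E'
from h import *
k,f,c=[ray("top",p,.028) for p in((236.6,275.6),(219.8,281.4),(185.6,292.3))]
print("stamp",k,f,c,np.linalg.norm(k-f),np.linalg.norm(f-c))
im={n:cv2.imread(f"pics/{n}0.png") for n in("top","side")}
# blotter: dark-ish quad, top cam corners
g=cv2.cvtColor(im["top"],cv2.COLOR_BGR2GRAY)[255:345,268:358]
m=(cv2.GaussianBlur(g,(3,3),0)<115).astype(np.uint8)
n,l,st,ce=cv2.connectedComponentsWithStats(m);i=1+np.argmax(st[1:,4])
r=cv2.minAreaRect(np.argwhere(l==i)[:,::-1].astype(np.float32));b=cv2.boxPoints(r)+[268,255]
w=np.array([ray("top",p,.008) for p in b]);print("blotter",w.mean(0),np.linalg.norm(np.diff(w,axis=0),axis=1),b.tolist())
# rack fit
box={"top":(440,210,60,75),"side":(325,325,80,60)}
mk={}
for n,(x,y,w_,h_) in box.items():
    hsv=cv2.cvtColor(im[n],cv2.COLOR_BGR2HSV);mm=cv2.inRange(hsv,(95,110,40),(125,255,255))[y:y+h_,x:x+w_]
    mk[n]=cv2.resize(mm,None,fx=4,fy=4,interpolation=cv2.INTER_LINEAR)
def render(n,p):
    x,y,w_,h_=box[n];o=np.zeros((h_*4,w_*4),np.uint8);c,s=np.cos(p[2]),np.sin(p[2]);A=np.array([[c,-s],[s,c]])
    g=np.arcsin(13/27);t=np.linspace(np.pi/2+g,np.pi*2.5-g,80)
    L=[(.027,.1445,t),(.023,.1375,t)]
    fx=4*(598/.85 if n=="side" else 433/.81)
    def line(P,d):
        Q=np.c_[P[:,:2]@A.T+p[:2],P[:,2]];q=((proj(n,Q)-[x,y]+.5)*4)
        cv2.polylines(o,[np.round(q).astype(np.int32)],False,255,int(round(d*fx)))
    for r_,z,tt in L: line(np.c_[r_*np.cos(tt),r_*np.sin(tt),0*tt+z],.007)
    line(np.array([[.03,0,.141],[.08,0,.141]]),.012);line(np.array([[.08,0,.141],[.08,0,.02]]),.012)
    return o
def cost(p):
    s=0
    for n in box:
        a=cv2.GaussianBlur(render(n,p),(0,0),4).astype(float);b=cv2.GaussianBlur(mk[n],(0,0),4).astype(float)
        s+=((a-b)**2).mean()
    return s
p0=ray("top",(470,256),.14);best=None
for yaw in(-.3,0,.3):
    r=minimize(cost,[p0[0],p0[1],yaw],method="Nelder-Mead",options=dict(initial_simplex=[[p0[0],p0[1],yaw],[p0[0]+.01,p0[1],yaw],[p0[0],p0[1]+.01,yaw],[p0[0],p0[1],yaw+.2]]))
    if best is None or r.fun<best.fun:best=r
print("rack",best.x,best.fun)
v=[np.dstack([mk[n],render(n,best.x),mk[n]*0]) for n in box]
H=max(a.shape[0] for a in v);cv2.imwrite("pics/rackfit.png",np.hstack([np.pad(a,((0,H-a.shape[0]),(0,0),(0,0))) for a in v]))
for n,P in(("mug",(288,208)),("jar",(353,195)),("tape",(231,200))):print(n,ray("top",P,.06))
E
```

```text
stamp [0.50633041 0.26268793 0.028     ] [0.49287777 0.29742047 0.028     ] [0.46763853 0.3676872  0.028     ] 0.03724678075112923 0.07466212887127571
blotter [0.46189254 0.10080432 0.008     ] [0.13134012 0.13166128 0.13002854] [[273.2262783050537, 318.62773513793945], [294.1605815887451, 261.05839824676514], [350.8467102050781, 281.67153549194336], [329.9124069213867, 339.2408752441406]]
rack [ 0.54240486 -0.19243069 -0.10822873] 12043.070166666668
mug [0.64993437 0.15755893 0.06      ]
jar [0.68319186 0.01978032 0.06      ]
tape [0.66392116 0.28009172 0.06      ]
```

View pics/rackfit.png

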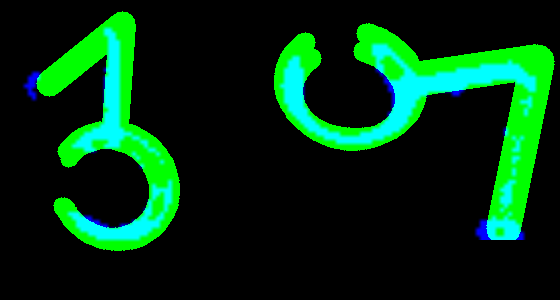

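The stamp lengths (37.2/74.7 mm against 37/75) and blotter size check out. In the overlay the rack mask is too thin, so I'll loosen it, refit and check the IK.

```bash
cat > fit.py <<'E'
from h import *
im={n:cv2.imread(f"pics/{n}0.png") for n in("top","side")}
box={"top":(440,210,60,75),"side":(325,325,80,60)};mk={}
for n,(x,y,w_,h_) in box.items():
    a=im[n][y:y+h_,x:x+w_].astype(float);d=a[:,:,0]-a[:,:,2]
    mk[n]=np.clip(cv2.resize(d/np.percentile(d,97)*255,None,fx=4,fy=4),0,255)
def render(n,p):
    x,y,w_,h_=box[n];o=np.zeros((h_*4,w_*4),np.uint8);c,s=np.cos(p[2]),np.sin(p[2]);A=np.array([[c,-s],[s,c]])
    g=np.arcsin(16.5/27);t=np.linspace(np.pi/2+g,np.pi*2.5-g,80)
    fx=4*(598/1.0 if n=="side" else 433/.81)
    def line(P,d):
        Q=np.c_[P[:,:2]@A.T+p[:2],P[:,2]];q=((proj(n,Q)-[x,y]+.5)*4)
        cv2.polylines(o,[np.round(q).astype(np.int32)],False,255,int(round(d*fx)))
    for r_,z in((.027,.1445),(.024,.1375)): line(np.c_[r_*np.cos(t),r_*np.sin(t),0*t+z],.006)
    line(np.array([[.03,0,.141],[.08,0,.141]]),.011);line(np.array([[.08,0,.141],[.08,0,.02]]),.011)
    return o
def cost(p,cams=box):
    return sum(((cv2.GaussianBlur(render(n,p),(0,0),4).astype(float)-mk[n])**2).mean() for n in cams)
for cams in(("top","side"),("top",),("side",)):
    rs=[minimize(cost,[.542,-.192,y],args=(cams,),method="Nelder-Mead",options=dict(initial_simplex=[[.542,-.192,y],[.552,-.192,y],[.542,-.182,y],[.542,-.192,y+.15]])) for y in(-.3,-.1,.1)]
    b=min(rs,key=lambda r:r.fun);print(cams,b.x.round(4),b.fun)
    if len(cams)==2:best=b
v=[np.dstack([mk[n].astype(np.uint8),render(n,best.x),0*render(n,best.x)]) for n in box]
cv2.imwrite("pics/rackfit2.png",np.hstack([np.pad(a,((0,300-a.shape[0]),(0,0),(0,0))) for a in v]))
E
python3 fit.py
python3 - <<'E'
from h import *
a=np.array([.0387,-.105,0]);a/=np.linalg.norm(a);c=np.array([.4928,.2974,.028])-a*.029
K=c+a*.05;up=np.array([0,0,1.]);b=np.array([.4619,.1008,.008])
side=np.cross(up,a);print("knob",K,"a",a)
for tilt in(0,20,30):
  th=np.radians(tilt)
  zt=-up*np.cos(th)-a*np.sin(th)
  for s in(1,-1):
    q=inverse_kinematics((K+zt*.019).tolist(),quat(zt,s*side));print("pick",tilt,s,None if q is None else np.round(q,2))
  for yaw in range(-180,180,20):
    for s in(1,-1):
      h=np.array([np.cos(np.radians(yaw)),np.sin(np.radians(yaw)),0]);zt=h*np.cos(th)-up*np.sin(th)
      q=inverse_kinematics((b+[0,0,.116]+zt*.019).tolist(),quat(zt,s*np.cross(up,h)))
      if q is not None:print("  place",tilt,yaw,s,np.round(q,2))
E
```

```text
knob [0.50006242 0.27769576 0.028     ] a [ 0.34582959 -0.93829734  0.        ]
pick 0 1 [ 0.49  0.67  1.84 -0.    0.63  0.13]
pick 0 -1 None
  place 0 -180 1 [0.12 1.14 1.32 0.15 2.25 1.67]
  place 0 -180 -1 [ 0.12  1.14  1.32  0.15  2.25 -1.47]
  place 0 -160 1 [ 0.25  1.14  1.31 -0.13  2.26  1.49]
  place 0 -160 -1 [ 0.25  1.14  1.31 -0.13  2.26 -1.65]
  place 0 -140 1 [ 0.38  1.12  1.36 -0.39  2.19  1.34]
  place 0 -140 -1 [ 0.38  1.12  1.36 -0.39  2.19 -1.81]
  place 0 -120 1 [ 0.51  1.09  1.47 -0.62  2.06  1.25]
  place 0 -120 -1 [ 0.51  1.09  1.47 -0.62  2.06 -1.9 ]
  place 0 -100 1 [ 0.63  1.05  1.61 -0.83  1.91  1.23]
  place 0 -100 -1 [ 0.63  1.05  1.61 -0.83  1.91 -1.91]
  place 0 -80 1 [ 0.73  1.02  1.79 -1.04  1.75  1.29]
  place 0 -80 -1 [ 0.73  1.02  1.79 -1.04  1.75 -1.86]
  place 0 -60 1 [ 0.81  1.    1.98 -1.28  1.62  1.42]
  place 0 -60 -1 [ 0.81  1.    1.98 -1.28  1.62 -1.72]
  place 0 -20 1 [0.77 1.12 2.35 4.28 1.71 1.87]
  place 0 -20 -1 [ 0.77  1.12  2.35  4.28  1.71 -1.27]
  place 0 0 1 [0.47 1.27 2.48 3.7  2.1  1.88]
  place 0 0 -1 [ 0.47  1.27  2.48  3.7   2
[... 5529 characters left out ...]
 in <genexpr>
    return sum(((cv2.GaussianBlur(render(n,p),(0,0),4).astype(float)-mk[n])**2).mean() for n in cams)
                                  ~~~~~~^^^^^
  File "fit.py", line 14, in render
    for r_,z in((.027,.1445),(.024,.1375)): line(np.c_[r_*np.cos(t),r_*np.sin(t),0*t+z],.006)
                                            ~~~~^^^^^^^^^^^^^^^^^^^^^^^^^^^^^^^^^^^^^^^^^^^^^
  File "fit.py", line 12, in line
    Q=np.c_[P[:,:2]@A.T+p[:2],P[:,2]];q=((proj(n,Q)-[x,y]+.5)*4)
                                          ~~~~^^^^^
  File "h.py", line 6, in proj
    c=camera_info(n);T=np.array(c["T"]);p=(np.atleast_2d(P)-T[:3,3])@T[:3,:3]
ValueError: time passes only in moves, steps and waits
```

```bash
python3 - <<'E'
s=open("h.py").read()
s=s.replace("from station import *","from station import *\nimport station,functools\ncamera_info=functools.lru_cache(station.camera_info)")
open("h.py","w").write(s)
E
python3 fit.py; python3 -c "
from station import *;print(get_time())"
```

```text
('top', 'side') [ 0.5423 -0.1919 -0.1216] 5928.99527976725
('top',) [ 0.5428 -0.1915 -0.0708] 2349.8265076014554
('side',) [ 0.5411 -0.1924 -0.1475] 3026.5383484067206
0.1
```

View pics/rackfit2.png

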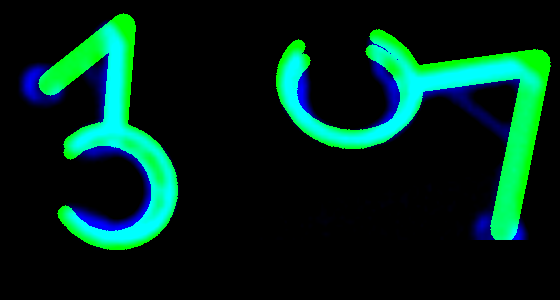

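The overlay fits: both cameras put the rack at (0.542, -0.192), yaw about -0.11. Now the pick and lift.

```bash
cat >> h.py <<'E'
a=np.array([.3458,-.9383,0]);K=np.array([.5001,.2777,.028]);up=np.array([0,0,1.]);B=np.array([.4619,.1008,.008]);RK=np.array([.542,-.192,.130]);RY=-.11
def tool(K,zt): zt=np.array(zt)/np.linalg.norm(zt);return (np.array(K)+.019*zt).tolist()
def snap(fn,crops,k=5):
    t=[]
    for n,x,y,w,h in crops:
        t.append(cv2.resize(read_camera(n)[y:y+h,x:x+w,::-1],None,fx=k,fy=k,interpolation=cv2.INTER_CUBIC))
    cv2.imwrite("pics/"+fn,np.hstack(t))
E
python3 - <<'E'
from h import *
q=quat(-up,np.cross(up,a))
move_pose(tool(K+[0,0,.10],-up),q)
movel(tool(K,-up),v=.12)
command_gripper(0)
print(get_grip_width()*88,get_finger_force(),get_tcp_pos())
movel(tool(K+[0,0,.16],-up),v=.15)
h=np.array([np.cos(np.radians(-80)),np.sin(np.radians(-80)),0])
move_pose(tool(B+[-0.02,.03,.116+.05],h),quat(h,np.cross(up,h)))
print(get_grip_width()*88,get_finger_force(),get_tcp_pos(),get_time())
snap("lift.png",[("side",190,160,130,160),("top",220,210,130,160)],3)
E
```

```text
25.567928046238034 29.980305433273315 [0.50005154 0.27764455 0.00894913]
25.576518585069422 29.97531607747078 [0.44518495 0.11206258 0.17334706] 5.7667
```

View pics/lift.png

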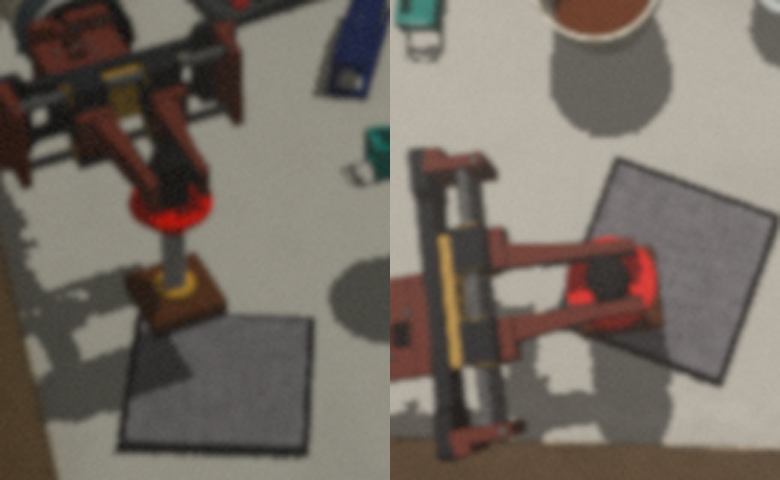

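The stamp hangs upright in the grip: knob at about (605,275) in the top crop, block just short of the pad. Next: place, release, back off and look.

Run:
```python
from h import *
h=np.array([np.cos(np.radians(-80)),np.sin(np.radians(-80)),0])
movel(tool(B+[0,0,.116+.03],h),v=.1)
print(movel(tool(B+[0,0,.116-.008],h),v=.025,until_force=4),get_tcp_pos(),get_ft_force())
command_gripper(.55);wait(.1)
p=np.array(get_tcp_pos())-h*.12
movel(p.tolist(),v=.15);wait(.5)
print(get_time())
snap("stood.png",[("side",205,200,110,120),("top",260,230,100,120)],4)
```

```text
True [0.46493902 0.08194515 0.12413554] [-0.99220631  1.19466272  3.94941592]
9.6417
```

View pics/stood.png

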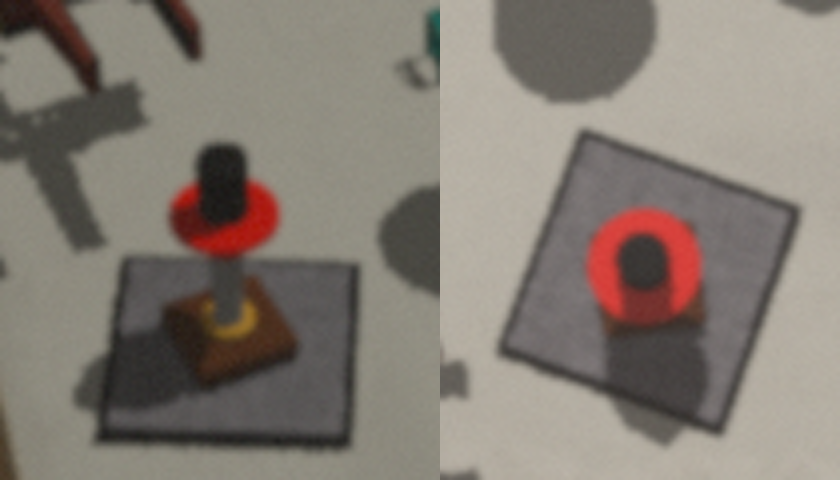

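It stands upright, with the red flange centre at top pixel (311.2,296.5). I'll regrasp it from above with the same orientation I'll use at the rack.

Run:
```python
from h import *
S=ray("top",(311.25,296.5),.103);print("stamp xy",S)
S=(S+B)/2 if np.linalg.norm(S[:2]-B[:2])<.006 else S
p=np.array(get_tcp_pos());movel((p+[0,0,.15]).tolist(),v=.25)
G=np.array([S[0],S[1],.127]);T=RK+[0,0,.049];yd=np.array([-np.sin(RY),np.cos(RY),0])
c=[]
for s in(1,-1):
    q=quat(-up,[0,s,0]);j=[inverse_kinematics(tool(x,-up),q) for x in(G,T+[0,0,.03]+yd*.09,T)]
    if all(v is not None for v in j):c.append((max(abs(v[5]) for v in j),s))
s=min(c)[1];print(c);q=quat(-up,[0,s,0])
command_gripper(.6)
move_pose(tool(G+[0,0,.06],-up),q)
print(movel(tool(G,-up),v=.06,until_force=6),get_tcp_pos())
command_gripper(0);print(get_grip_width()*88,get_finger_force())
movel(tool(G+[0,0,.11],-up),v=.12)
movel(tool(T+[0,0,.06]+yd*.10,-up),v=.15)
movel(tool(T+[0,0,.028]+yd*.07,-up),v=.12)
print(get_tcp_pos(),tool(T+[0,0,.028]+yd*.07,-up),get_time())
snap("pre.png",[("side",300,290,110,120),("top",410,190,110,120)],3)
```

```text
stamp xy [0.46069489 0.10010389 0.103     ]
[(np.float64(1.9319436073527598), 1), (np.float64(1.7599998837245527), -1)]
False [0.46159884 0.10047582 0.10831057]
25.69573344190131 29.999937449720164
[ 0.54945602 -0.12256259  0.18763603] [0.5496844810586022, -0.12242307314303122, 0.188] 16.7083
```

View pics/pre.png

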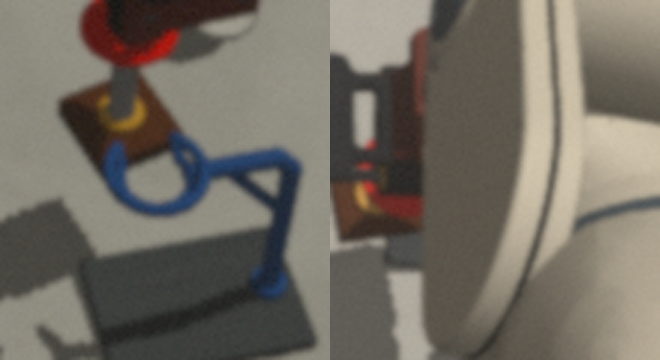

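The neck at side-crop (122,95) is in front of the gap at (150,143), and the stamp is upright. I'll slide it in with a force guard, then lower it.

Run:
```python
from h import *
T=RK+[0,0,.049]
hit=movel(tool(T+[0,0,.028],-up),v=.05,until_force=6);print(hit,get_tcp_pos(),get_ft_force())
if not hit:
    print(movel(tool(T+[0,0,-.008],-up),v=.025,until_force=5),get_tcp_pos(),get_ft_force())
print(get_time())
snap("in.png",[("side",300,290,110,120)],4)
```

```text
False [ 0.54203838 -0.19175884  0.18798272] [-0.11781007 -0.36706708 -1.74595709]
True [ 0.54169669 -0.19230187  0.16168801] [-1.821988   -2.38579334  2.83190113]
19.35
```

View pics/in.png

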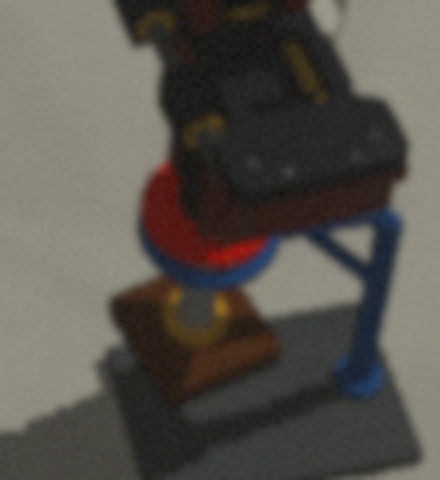

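The taper sits in the cup, about 1.7 mm above the nominal height and touching lightly on one side. I'll release it so it centres itself, back off upward and check.

Run:
```python
from h import *
p=np.array(get_tcp_pos());movel((p+[-.0008,-.001,-.0012]).tolist(),v=.02,until_force=8)
command_gripper(.5);wait(.3)
p=np.array(get_tcp_pos());movel((p+[0,0,.12]).tolist(),v=.12)
movel((p+[-.1,.2,.16]).tolist(),v=.2);wait(.5)
print(get_time(),get_ft_force())
snap("hung.png",[("side",310,290,100,130),("top",420,200,100,130)],4)
```

```text
23.3917 [-0.13099654 -0.71679416 -0.6462286 ]
```

View pics/hung.png

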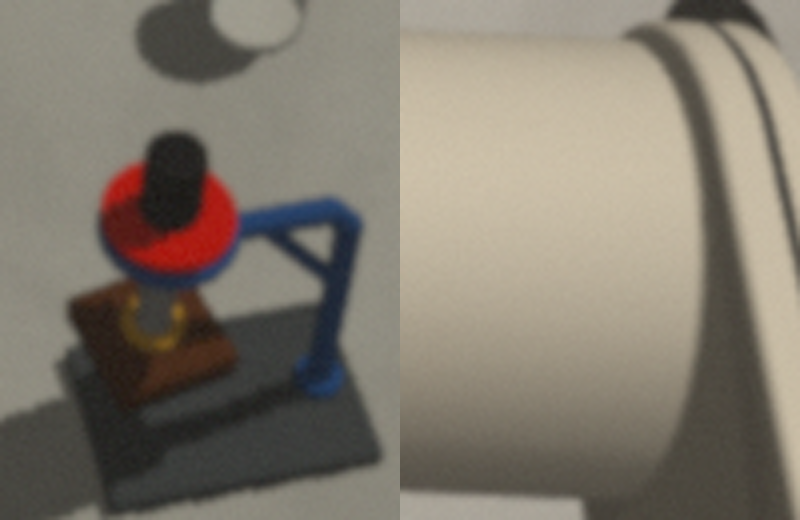

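The stamp hangs upright, with knob top at about (177,152) and flange centre at about (169,215) in the side crop. I'll compare those with the projected fully-home pose before handing in.

Run:
```python
from h import *
for z in(0,.003,.005):
    print(z,((proj("side",[RK+[0,0,.062+z],RK+[0,0,.025+z],RK+[0,0,-.050+z]])-[310,290])*4).round().tolist())
t=np.linspace(0,6.28,60)
d=(proj("side",np.c_[RK[0]+.028*np.cos(t),RK[1]+.028*np.sin(t),0*t+.155])-[310,290])*4
print(d.min(0),d.max(0))
im=cv2.imread("pics/hung.png")[:280,:300].astype(int)
ys,xs=np.where((im[:,:,2]>120)&(im[:,:,1]<70));print("red ext",xs.min(),xs.max(),ys.min(),ys.max())
```

```text
0 [[175.0, 146.0], [168.0, 204.0], [156.0, 313.0]]
0.003 [[176.0, 142.0], [169.0, 200.0], [156.0, 309.0]]
0.005 [[176.0, 138.0], [169.0, 197.0], [157.0, 306.0]]
[ 99.17737143 149.93500364] [237.7446166  261.35100786]
red ext 102 237 164 268
```

The image matches the fully-home pose to within calibration error, with no sign of it riding high. Handing in.

```bash
python3 -c "
from station import *
print(job_done(),get_time())"
```

```text
the job is handed in; nothing more can be done
the job is handed in; nothing more can be done
```

The stamp was stood upright on the blotter and let go, then regrasped by its knob and hung in the rack cup. The last picture shows it upright and fully home, and I handed the job in at about 23 s; no verdict came back.

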